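# Seat the collector lens in its three-point mount

### The job

Take the middle-sized lens cell from the tray by its metal ring and set it, glass up, in the three-point mount of the lamp stand: with the cell's side push the spring plunger back, let the cell down between the plunger and the two ball stops, and press it fully home so that it bears on all three seat balls and both stops and cannot rock. Work gently (a light push of about 10 N is plenty), keep off the glass, and leave everything else on the bench where it is.

Things in the scene. Friction and masses are not known exactly. Their poses are not given: they have to be found in the camera images.
- lens_cell: The lens cell to mount: plain steel ring, 54 mm diameter, 30 mm high, 0.2 to 0.35 kg, round a lens 40 mm across. Its metal rim is 7 mm wide and stands 3.5 mm above the glass. The middle one in diameter of the three cells standing in the tray. Round: yaw does not matter. Origin: centre of its flat underside, z up along its axis.
- lens_cell_glass: The glass of that lens, 40 mm across, facing up inside the rim; same origin and axes as the cell. Not to be touched.
- tray: White plastic tray, 310 x 140 mm (x by y), floor 3 mm thick, rim 8 mm high. The three cells stand on its floor on its long (x) axis, at about -95, 0 and +95 mm from its middle, in any order. Origin: centre of its underside.
- lens_small: Smaller cell in the tray, 38 mm diameter, 26 mm high. A bystander. Origin: centre of its underside.
- lens_large: Larger, flatter cell in the tray, 68 mm diameter, 22 mm high. A bystander. Origin: centre of its underside.
- mount: Lamp stand, fixed: aluminium board 200 x 130 x 12 mm, lamp box, four posts and a dark steel plate 130 x 96 mm, top 70 mm above the bench. Origin: centre of the board's underside; x points from the mount's middle to the spring plunger. The plate is bare on the +y and -y sides of the seat (25 mm and more beside the cell), so the cell is best held across y. Nothing stands over 30 mm above the plate.
- seat (a point): Where the centre of the cell's underside comes when it is seated: the middle of the three-point seat, in the plane of the tops of the three seat balls, 74 mm above the bench (4 mm above the plate); axes as the lamp stand's.
- seat_ball_1: Steel seat ball 1 of 3 (10 mm diameter, sunk in the plate); the cell's underside rests on its top. Origin: the top of the ball, +11.8, +20.4 mm from the seat in the stand's x, y.
- seat_ball_2: Steel seat ball 2 of 3 (10 mm diameter, sunk in the plate); the cell's underside rests on its top. Origin: the top of the ball, +11.8, -20.4 mm from the seat in the stand's x, y.
- seat_ball_3: Steel seat ball 3 of 3 (10 mm diameter, sunk in the plate); the cell's underside rests on its top. Origin: the top of the ball, -23.5, 0 mm from the seat in the stand's x, y.
- stop_ball_left: Fixed ball end (6 mm) of an adjusting screw, on the +y side, away from the plunger; the cell's side rests against it. Its centre is 5 mm, its top 8 mm above the seat plane; the block behind it (14 mm above the seat plane) begins 38 mm from the seat centre. Origin: centre of the ball, -19.3, +23.0 mm from the seat in the stand's x, y.
- stop_ball_right: Fixed ball end (6 mm) of an adjusting screw, on the -y side, away from the plunger; the cell's side rests against it. Its centre is 5 mm, its top 8 mm above the seat plane; the block behind it (14 mm above the seat plane) begins 38 mm from the seat centre. Origin: centre of the ball, -19.3, -23.0 mm from the seat in the stand's x, y.
- plunger: Brass nose (ball, 8 mm) of the spring plunger; slides along the stand's x, 11 mm above the seat plane, in a block 39 to 77 mm from the seat centre, 20 mm above the seat plane. Free, its tip is 23 mm from the seat centre, 4 mm inside the seated cell's outline. Yields at 2 N plus 0.5 N/mm, stops hard at 9 mm. Its friction can hold up a cell not pressed down. Origin: centre of the ball.
- reagent_a: Amber reagent bottle, 60 mm diameter, 125 mm high, a bystander. Origin: centre of its underside.
- reagent_b: Amber reagent bottle, 46 mm diameter, 95 mm high, a bystander. Origin: centre of its underside.
- salt_jar: White jar, 66 mm diameter, 75 mm high, a bystander. Origin: centre of its underside.
- dust_blower: Black rubber dust blower, 62 mm diameter, 125 mm high, nozzle up, a bystander. Origin: centre of its underside.
- wipes_box: Cardboard box of wipes, 110 x 130 x 70 mm, a bystander. Origin: centre of its underside.
- screwdriver: Screwdriver lying on the bench, 160 mm long, a bystander. Origin: under its middle.
There are look-alikes about, which are no part of the job. What is shaped like the lens_cell but blue or purple is not meant.

How it is judged:
By the outcome, as a careful person would: the job done as asked, in the order asked, and still so for the second after the job is handed in, with the robot touching nothing.
It also fails if it takes over 72 s, if anything falls off the work surface, if the arm or the gripper's body presses on something with over 40 N, if the wrist force passes 120 N, or if a joint passes its speed limit or range.

### The arm

A 6-joint arm with a two-finger parallel gripper is mounted at the origin on the work surface. World frame = base frame: x ahead of the robot, y to its left, z up, the work surface at z = 0. Lengths are in m, angles in rad, forces in N, time in s.
With the tool pointing down it reaches from about 0.375 to 0.9 m from the base axis. Payload 3.1 kg.
Tool frame: the origin (TCP) lies between the finger pads; the fingertips stand 8 mm ahead of it and the grasp point (between the pads) lies 11 mm behind it; z points along the fingers, y is the line along which they close (so a half turn about z gives the same grasp; the last joint's range is limited). The gripper opens to 87 mm and grips with 3 to 60 N. Pads are 19 mm wide; open, the fingers measure 117 mm over their backs; the gripper's body (75 mm by 190 mm) begins 51 mm behind the grasp point.
Start: joints at [-0.178, 0.527, 1.433, -0, 1.181, -0.178], TCP at [0.625, 0, 0.231] pointing down, gripper open.
Joint ranges: [-3.08, 3.08], [-0.75, 2.2], [0.22, 2.44], [-1.43, 4.57], [0, 2.65], [-2.85, 2.85]. Speed limits (rad/s): [2.79, 2.79, 3.14, 3.14, 3.14, 3.14].

### API

Orientations are given as a unit quaternion [x, y, z, w].
In Python, from rig import robot, vision, job gives the robot as it stands.
- The arm moves only by the shell command python3 -m handwheel 'ROWS' [OPENING] [FORCE]. ROWS is JSON, a list of rows, each a list of 4 numbers: the shift along the tool's x, y, z as a fraction of full scale, then the turn about the tool's z as a fraction of full scale. A call has 1 to 20 rows; each row is the pose to reach, as a shift and turn from the pose commanded when the call began, along the tool's axes at that moment, turning the shorter way round; what a row does not reach only later rows make up. Full scale, the value 1, is 300 mm for a shift and 2 pi rad for a turn. A row lasts 1/12 s, in which the tool goes at most 41.7 mm and 7.16 degrees, less where a joint would pass 70% of its speed; a pose out of reach is approached as far as the arm can. A call with a number of a shift or a turn outside -1 to 1 is refused whole. A call with a gripper value outside its range is refused whole. OPENING is the opening in per cent of the stroke, from 0 (shut) to 100 (fully open), set as the call begins (- or left out, the last holds). The fingers move at their own pace and stop on an object; FORCE is the grip in N (left out, the last holds). Time passes only in rows, so rows that repeat a pose let the fingers close. It gives the time, the measured TCP pose, the force, the opening and the grip force at its end, in the units of the state.
- robot.get_obs(): the state, without advancing time (a new reading comes with each control period).
- vision.camera(name): name is "scene" or "side" or "wrist"; returns a dict with "frame" (420x560x3 uint8, red, green, blue), "K" (3x3 intrinsics, pixels), "cam_to_world" (4x4, takes a point from camera to world coordinates); the wrist camera has in their place "hand_eye" (4x4, takes a point from camera to tool coordinates, whose origin is the TCP and whose axes are the flange's). Camera axes: x right, y down, z forward; pixel columns grow to the right and rows downward; lengths in m; the calibration is good to about 2 mm. A picture is of the moment at which its call begins: read the wrist's pose just before it. There is no depth.
- job.hand_in(): hands the job in; it is judged then, once.
Trained networks look in the newest picture that a camera, given by its name, has taken for a name from the list of things; names that differ only in an ending like _2 or _b are one class to them, and where a whole thing is asked for, a point or a joint stands for the part that bears it (a point fixed in the world has none). Each returns a list of dicts, best first, with "conf" (0 to 1); they miss things now and then, are a little off and sometimes report something else, mostly with a low value. They report only what shows in the picture. A call takes as long as a camera call. They do not tell look-alikes from the thing itself.
- vision.look_for(camera, label): "point" ([row, column] in pixels, amid what is visible of it).
- vision.outline_of(camera, label): "mask" (420x560 bool, what is visible of it) and "point" ([row, column] in pixels, amid what is visible of it).
The state is a dict: "time": time; "q": joint angles; "joint_velocities": joint speeds; "joint_torque": joint torques, N m; "position": TCP position; "tool_rot": TCP orientation; "ft_force": force on the tool from outside, world axes, zero at the start; "moment": the same for the moment, N m; "grip_width": finger opening in m; "grip_force": force on a finger pad.
Only numpy, scipy, OpenCV 4.12 (cv2) and the standard library are available. Lean on these libraries where they do the work, as an engineer would, in place of code of your own. Each camera call takes 0.05 s, during which the arm holds its last target. There are 200 camera calls.

## Working session

There is one attempt and no reset: what is moved stays moved. The work goes in short steps, Python scripts to look and compute and a shell command to move; the robot and the scene stay as the last step left them, time stands still between calls to the robot, and variables do not carry over. Pictures are saved under pics/ and viewed, at most 10 in all, crops included, and the job is handed in when it is done.

```bash
mkdir -p pics
cat > h.py <<'E'
import numpy as np, cv2
from scipy.spatial.transform import Rotation as R
from rig import robot, vision, job
def cam(n):
    o=robot.get_obs(); c=vision.camera(n)
    if n=='wrist':
        T=np.eye(4);T[:3,:3]=R.from_quat(o['tool_rot']).as_matrix();T[:3,3]=o['position']
        c['cam_to_world']=T@c['hand_eye']
    return c
def save(c,f): cv2.imwrite('pics/'+f,c['frame'][:,:,::-1])
def ray(c,rc,z):
    d=np.linalg.inv(c['K'])@[rc[1],rc[0],1]; T=c['cam_to_world']; d=T[:3,:3]@d;o=T[:3,3]
    return o+d*(z-o[2])/d[2]
def proj(c,p):
    T=np.linalg.inv(c['cam_to_world']);q=c['K']@(T[:3,:3]@np.asarray(p)+T[:3,3]);return q[[1,0]]/q[2]
E
python3 - <<'E'
from h import *
for n in ['scene','side']:
    c=cam(n);save(c,n+'0.png');print(n,c['cam_to_world'][:3,3])
    for l,z in [('lens_cell',.033),('tray',.0),('lens_small',.03),('lens_large',.025),('mount',.03),('plunger',.085),('stop_ball_left',.079)]:
        for d in vision.look_for(n,l)[:4]: print(l,np.round(d['conf'],2),np.round(d['point']),ray(c,d['point'],z).round(3))
E
```

```text
scene [ 1.15420373 -0.61663849  0.81301107]
lens_cell 0.94 [231. 230.] [ 0.528 -0.075  0.033]
lens_cell 0.89 [262. 170.] [ 0.497 -0.228  0.033]
lens_cell 0.62 [287.  90.] [ 0.426 -0.382  0.033]
tray 0.7 [269. 180.] [ 0.503 -0.212  0.   ]
tray 0.59 [194. 282.] [0.503 0.137 0.   ]
tray 0.24 [148. 359.] [0.539 0.45  0.   ]
lens_small 0.87 [279. 199.] [ 0.58 -0.22  0.03]
lens_large 0.6 [243. 144.] [ 0.4   -0.227  0.025]
lens_large 0.2 [148. 359.] [0.557 0.418 0.025]
mount 0.6 [195. 285.] [0.538 0.111 0.03 ]
mount 0.6 [244. 142.] [ 0.402 -0.233  0.03 ]
stop_ball_left 0.31 [238. 394.] [0.849 0.104 0.079]
side [ 0.43979428 -0.8870439   0.76278309]
lens_cell 0.95 [350. 218.] [ 0.386 -0.381  0.033]
lens_cell 0.92 [288. 252.] [ 0.477 -0.225  0.033]
lens_cell 0.77 [246. 255.] [ 0.505 -0.076  0.033]
tray 0.92 [298. 258.] [ 0.491 -0.232 -0.   ]
lens_small 0.59 [288. 293.] [ 0.576 -0.241  0.03 ]
lens_large 0.91 [298. 214.] [ 0.384 -0.232  0.025]
mount 0.7 [205. 252.] [0.52  0.121 0.03 ]
mount 0.21 [166. 212.] [0.408 0.392 0.03 ]
plunger 0.74 [291. 253.] [ 0.477 -0.282  0.085]
```

View pics/scene0.png

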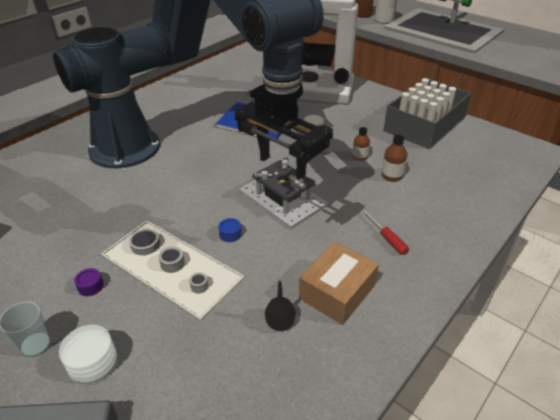

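View pics/side0.png

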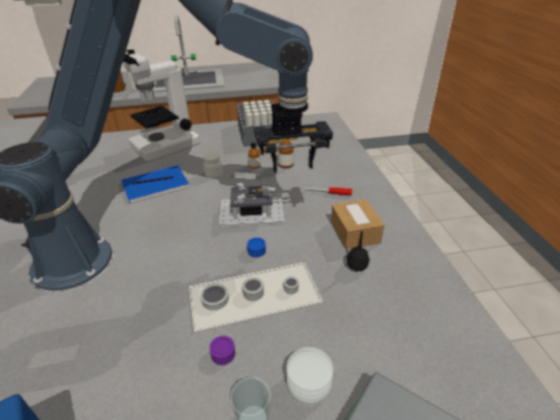

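The scene shows the tray with large, middle (row 262, col 170) and small grey cells. The blue and purple cells are decoys. The stand is at about row 195, col 285. The side view agrees, with the middle cell at row 288, col 252 and the stand at row 205, col 252.

Run:
```python
from h import *
o=robot.get_obs();print(o['time'],o['position'],R.from_quat(o['tool_rot']).as_matrix().round(3),o['grip_width'])
c=cam('wrist');save(c,'w0.png');print(c['K'],c['hand_eye'].round(3))
for p in [(.485,-.226,.018),(.52,.115,.07)]: print(proj(c,p))
```

```text
0.8 [6.24965585e-01 1.82696793e-05 2.30579644e-01] [[ 0.  1.  0.]
 [ 1. -0. -0.]
 [-0.  0. -1.]] 0.08675669541584939
[[321.15273106   0.         280.13656762]
 [  0.         321.15273106 211.37495179]
 [  0.           0.           1.        ]] [[ 0.001 -0.961 -0.278  0.075]
 [ 1.     0.     0.001  0.   ]
 [-0.001 -0.278  0.961 -0.154]
 [ 0.     0.     0.     1.   ]]
[349.3495691  176.17739884]
[ 72.00996574 163.36680223]
```

```bash
python3 -m handwheel '[[0.11,-0.09,-0.02,0],[0.22,-0.18,-0.04,0],[0.34,-0.26,-0.06,0],[0.45,-0.35,-0.07,0],[0.45,-0.35,-0.07,0],[0.45,-0.35,-0.07,0],[0.45,-0.35,-0.07,0]]'
python3 - <<'E'
from h import *
c=cam('wrist');save(c,'w1.png')
for l,z in [('mount',.07),('plunger',.085),('stop_ball_left',.079),('seat_ball_1',.074)]:
    for d in vision.look_for('wrist',l)[:4]: print(l,np.round(d['conf'],2),np.round(d['point'],1),ray(c,d['point'],z).round(4))
E
```

```text
time: 1.43
position: [0.5206, 0.1351, 0.252]
tool_rot: [0.707, 0.708, 0.0, 0.001]
ft_force: [-0.5, -0.3, -0.5]
grip_width: 0.0871
grip_force: 0.0
plunger 0.63 [207.4 306.2] [0.5486 0.1212 0.085 ]
seat_ball_1 0.46 [199.8 254.6] [0.4945 0.1265 0.074 ]
```

View pics/w1.png

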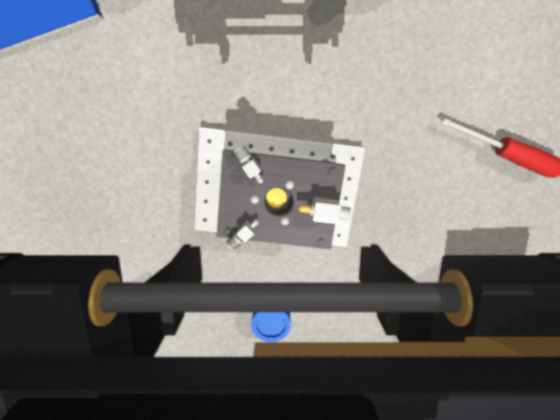

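The wrist view shows the stand at image centre. The plunger's brass nose is at about (row 210, col 304), pointing at the seat. The three seat balls are at about (200,254), (185,290) and (221,285), and the stops are at (180,260) and (225,255). I'll fit the pose from an enlarged crop.

```bash
cat >> h.py <<'E'
from scipy.optimize import least_squares
M={'b1':(.0118,.0204,0),'b2':(.0118,-.0204,0),'b3':(-.0235,0,0),'sl':(-.0193,.023,.005),'sr':(-.0193,-.023,.005),'pl':(.027,0,.011)}
def mp(s,k):
    x,y,a=s;p=M[k];return [x+np.cos(a)*p[0]-np.sin(a)*p[1],y+np.sin(a)*p[0]+np.cos(a)*p[1],.074+p[2]]
def fit(c,D,s0):
    f=lambda s:np.concatenate([proj(c,mp(s,k))-D[k] for k in D])
    r=least_squares(f,s0,x_scale=[.01,.01,.1]);return r.x,f(r.x).round(1)
E
python3 - <<'E'
from h import *
c=cam('wrist');g=cv2.cvtColor(c['frame'],cv2.COLOR_RGB2GRAY).astype(float)
D={}
for k,(r,q) in {'b1':(185,290),'b2':(221,285),'b3':(200,254)}.items():
    w=g[r-5:r+6,q-5:q+6];w=np.clip(w-np.median(w)-25,0,None);R_,Q=np.mgrid[r-5:r+6,q-5:q+6]
    D[k]=np.array([(w*R_).sum(),(w*Q).sum()])/w.sum()
s,res=fit(c,D,[.52,.12,-.1]);print(D,s,res)
im=cv2.resize(c['frame'][110:260,180:380],None,fx=4,fy=4,interpolation=cv2.INTER_CUBIC)[:,:,::-1].copy()
for k in M:
    p=proj(c,mp(s,k));cv2.circle(im,(int((p[1]-180+.5)*4),int((p[0]-110+.5)*4)),4,(0,0,255),1)
cv2.imwrite('pics/w1c.png',im)
E
```

```text
{'b1': array([184.20310192, 289.30649926]), 'b2': array([220.67815249, 284.61950147]), 'b3': array([199.02669271, 254.19010417])} [ 0.51734563  0.12369446 -0.11867181] [-0.2  0.1  0.2  0.1 -0.  -0.2]
```

View pics/w1c.png

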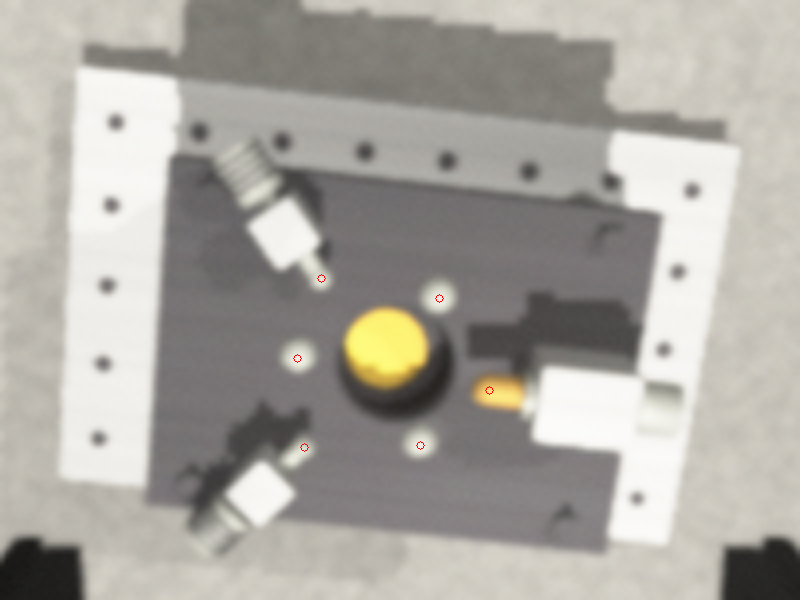

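The overlaid model matches all three balls, the stops and the plunger. The seat is at (0.5173, 0.1237) with yaw −6.8°. I'll turn to the mount's y-grip and go look at the tray.

```bash
python3 -m handwheel '[[-0.1,0,0,-0.02],[-0.2,0,0,-0.04],[-0.3,-0.03,0,-0.06],[-0.4,-0.06,0.02,-0.08],[-0.5,-0.09,0.04,-0.1],[-0.6,-0.12,0.06,-0.12],[-0.7,-0.14,0.08,-0.14],[-0.8,-0.16,0.1,-0.16],[-0.9,-0.17,0.11,-0.18],[-1,-0.175,0.13,-0.2],[-1,-0.175,0.13,-0.22],[-1,-0.175,0.13,-0.231],[-1,-0.175,0.13,-0.231],[-1,-0.175,0.13,-0.231],[-1,-0.175,0.13,-0.231]]'
python3 -m handwheel '[[-0.02,-0.1,0,0],[-0.024,-0.197,0,0],[-0.024,-0.197,0,0],[-0.024,-0.197,0,0]]'
python3 - <<'E'
from h import *
o=robot.get_obs();print(o['q'],R.from_quat(o['tool_rot']).as_matrix().round(4))
c=cam('wrist');save(c,'w2.png')
for l,z in [('lens_cell',.033),('lens_small',.029),('lens_large',.025)]:
    for d in vision.outline_of('wrist',l)[:3]:
        ys,xs=np.nonzero(d['mask']);print(l,np.round(d['conf'],2),np.round(d['point'],1),ray(c,d['point'],z).round(4),np.ptp(ys),np.ptp(xs))
E
```

```text
time: 2.98
position: [0.4675, -0.1651, 0.2125]
tool_rot: [0.061, 0.998, 0.0, -0.0]
ft_force: [1.0, 0.7, -0.3]
grip_width: 0.087
grip_force: 0.0
time: 3.32
position: [0.4678, -0.2254, 0.2126]
tool_rot: [0.061, 0.998, -0.0, 0.0]
ft_force: [-0.0, -0.1, -0.1]
grip_width: 0.0871
grip_force: 0.0
[-6.64498925e-01  4.10019345e-01  1.71587685e+00  1.77562632e-04
  1.01524160e+00 -2.11295409e+00] [[-9.925e-01  1.221e-01  5.000e-04]
 [ 1.221e-01  9.925e-01 -2.000e-04]
 [-5.000e-04 -1.000e-04 -1.000e+00]]
lens_cell 0.9 [137.3 136.9] [ 0.3935 -0.3639  0.033 ] 52 59
lens_cell 0.79 [198.8 292.4] [ 0.4764 -0.2147  0.033 ] 52 49
lens_cell 0.78 [208.6 428.5] [ 0.505  -0.0703  0.033 ] 50 59
lens_small 0.68 [272.6 294.2] [ 0.5651 -0.2224  0.029 ] 23 31
lens_large 0.88 [111.2 281.8] [ 0.3861 -0.2152  0.025 ] 69 66
```

View pics/w2.png

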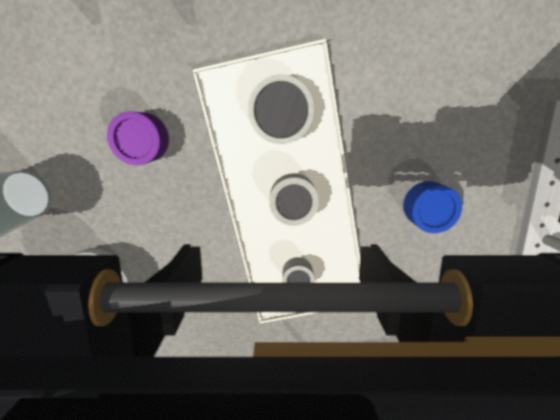

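The wrist view shows the middle cell at about (row 202, col 294). The large cell (110,281) is above it, the small one (275,298) below, and the purple and blue decoys are off the tray. I'll centre on its glass disc.

Run:
```python
from h import *
c=cam('wrist');g=cv2.cvtColor(c['frame'],cv2.COLOR_RGB2GRAY)
m=np.zeros_like(g);m[170:235,262:326]=(g[170:235,262:326]<95)*255
n,l,st,ce=cv2.connectedComponentsWithStats(m)
i=l[202,294];k=max(range(1,n),key=lambda j:st[j,4]);print(i,k,st[k],ce[k])
cn,_=cv2.findContours((l==i).astype(np.uint8),cv2.RETR_EXTERNAL,cv2.CHAIN_APPROX_NONE);e=cv2.fitEllipse(max(cn,key=len));print(e)
p=ray(c,[e[0][1],e[0][0]],.031);print(p, 'expected px',40/1000*321/(c['cam_to_world'][2,3]-.031))
o=robot.get_obs();T=R.from_quat(o['tool_rot']).as_matrix();d=T.T@(p-o['position']);print(d,d/.3)
```

```text
0 9 [275 192  24  28 168] [282.6547619  209.89880952]
((279.5, 209.5), (487.539794921875, 674.52783203125), 90.0)
[ 0.48635534 -0.22745483  0.031     ] expected px 38.301732474309404
[-0.01941541 -0.00202444  0.18149861] [-0.06471804 -0.00674813  0.60499535]
```

Run:
```python
from h import *
c=cam('wrist');g=cv2.cvtColor(c['frame'],cv2.COLOR_RGB2GRAY)
print(g[202,262:330:3])
for t in (105,115,125,135):
    m=np.zeros_like(g);m[165:240,257:331]=(g[165:240,257:331]<t)*255
    n,l,st,ce=cv2.connectedComponentsWithStats(m);i=l[202,294]
    if not i: continue
    cn,_=cv2.findContours((l==i).astype(np.uint8),cv2.RETR_EXTERNAL,cv2.CHAIN_APPROX_NONE);e=cv2.fitEllipse(max(cn,key=len))
    p=ray(c,[e[0][1],e[0][0]],.0305)
    o=robot.get_obs();T=R.from_quat(o['tool_rot']).as_matrix();d=T.T@(p-o['position']);print(t,e,p,d,d/.3)
```

```text
[244 242 212 194 103  94  94  97  97  97  96  97  97  96  93  95 154 199
 185 167 167 182 235]
105 ((291.0816955566406, 202.8546600341797), (32.62117385864258, 33.82012939453125), 77.67023468017578) [ 0.48067935 -0.21426212  0.0305    ] [-0.01210751  0.01054552  0.18205858] [-0.04035837  0.03515173  0.60686195]
115 ((291.05206298828125, 202.69911193847656), (33.24297332763672, 34.59195327758789), 73.59800720214844) [ 0.48050306 -0.21427513  0.0305    ] [-0.01193399  0.01051178  0.18205864] [-0.03977996  0.03503928  0.60686215]
125 ((291.1875915527344, 202.72018432617188), (33.72907257080078, 35.19004821777344), 76.99583435058594) [ 0.48054365 -0.21413233  0.0305    ] [-0.01195743  0.01065838  0.18205869] [-0.03985811  0.03552794  0.6068623 ]
135 ((291.09039306640625, 202.72103881835938), (34.17123031616211, 35.45590591430664), 81.16033172607422) [ 0.48053225 -0.21423667  0.0305    ] [-0.01195843  0.01055342  0.18205865] [-0.03986143  0.03517807  0.60686216]
```

```bash
python3 -m handwheel '[[-0.02,0.02,0.1,0],[-0.04,0.035,0.2,0],[-0.04,0.035,0.3,0],[-0.04,0.035,0.34,0],[-0.04,0.035,0.34,0],[-0.04,0.035,0.34,0],[-0.04,0.035,0.34,0]]'
python3 - <<'E'
from h import *
c=cam('wrist');save(c,'w3.png');g=cv2.cvtColor(c['frame'],cv2.COLOR_RGB2GRAY)
q=proj(c,[.4805,-.2142,.0305]).round().astype(int);print(q)
o=robot.get_obs();T=R.from_quat(o['tool_rot']).as_matrix()
for t in (105,120,135):
    m=np.zeros_like(g);a,b=q;s=np.s_[a-50:a+45,b-50:b+50];m[s]=(g[s]<t)*255
    n,l,st,ce=cv2.connectedComponentsWithStats(m);i=l[a,b]
    if not i: continue
    cn,_=cv2.findContours((l==i).astype(np.uint8),cv2.RETR_EXTERNAL,cv2.CHAIN_APPROX_NONE);e=cv2.fitEllipse(max(cn,key=len))
    p=ray(c,[e[0][1],e[0][0]],.0305);d=T.T@(p-o['position']);print(t,e,p,d,d/.3)
E
```

```text
time: 4.2
position: [0.4815, -0.2157, 0.1115]
tool_rot: [0.059, 0.998, -0.0, 0.001]
ft_force: [-0.3, -0.1, 0.5]
grip_width: 0.0872
grip_force: 0.0
[219 284]
105 ((284.958740234375, 218.383056640625), (49.22468948364258, 51.8820686340332), 86.60315704345703) [ 0.48000263 -0.21327051  0.0305    ] [0.00218451 0.00258873 0.08133102] [0.00728169 0.00862909 0.2711034 ]
120 ((286.1897888183594, 212.515869140625), (57.0229377746582, 63.25046920776367), 176.24063110351562) [ 0.47545905 -0.21180583  0.0305    ] [0.00686991 0.00350322 0.08131825] [0.02289971 0.01167739 0.27106082]
135 ((288.32867431640625, 212.4030303955078), (61.036869049072266, 66.51836395263672), 169.58493041992188) [ 0.47556185 -0.21017832  0.0305    ] [0.00696119 0.00513141 0.08131573] [0.02320398 0.01710471 0.27105242]
```

View pics/w3.png

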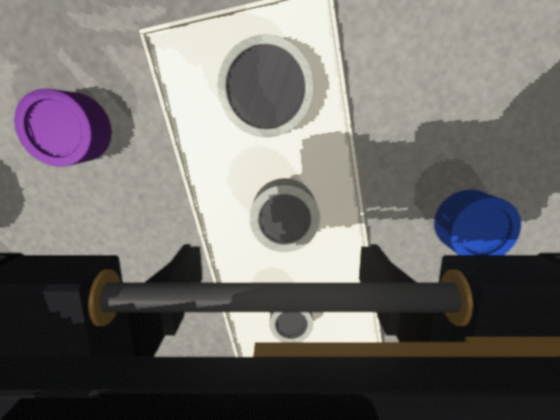

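The closer view shows the middle cell centred at about (row 217, col 285), with its neighbours well clear of the fingers. Next I descend and grip.

```bash
python3 -m handwheel '[[0.009,0.009,0.08,0],[0.009,0.009,0.16,0],[0.009,0.009,0.24,0],[0.009,0.009,0.28,0],[0.009,0.009,0.31,0],[0.009,0.009,0.322,0],[0.009,0.009,0.322,0],[0.009,0.009,0.322,0],[0.009,0.009,0.322,0]]'
python3 -m handwheel '[[0,0,0,0],[0,0,0,0],[0,0,0,0],[0,0,0,0],[0,0,0,0],[0,0,0,0],[0,0,0,0],[0,0,0,0],[0,0,0,0],[0,0,0,0]]' 40 25
```

```text
time: 5.0
position: [0.4791, -0.213, 0.015]
tool_rot: [0.06, 0.998, -0.001, 0.001]
ft_force: [-0.5, 0.4, -0.4]
grip_width: 0.0866
grip_force: 0.0
time: 5.83
position: [0.4784, -0.2125, 0.014]
tool_rot: [0.06, 0.998, 0.0, -0.0]
ft_force: [-0.0, 0.6, 1.7]
grip_width: 0.0533
grip_force: 25.0
```

```bash
python3 -m handwheel '[[0,0,-0.04,0],[0,0,-0.12,0],[0,0,-0.24,0],[0,0,-0.36,0],[0,0,-0.48,0],[0,0.05,-0.58,0],[-0.01,0.15,-0.64,0],[-0.02,0.26,-0.65,0],[-0.04,0.38,-0.65,0],[-0.06,0.5,-0.65,0],[-0.06,0.62,-0.65,0],[-0.06,0.74,-0.65,0],[-0.06,0.84,-0.65,0],[-0.06,0.91,-0.65,0],[-0.06,0.95,-0.65,0]]'
python3 -m handwheel '[[0,0.08,0,0],[0,0.14,0,0],[0,0.17,0,0],[0,0.18,0,0],[0,0.18,0,0],[0,0.18,0,0],[0,0.18,0,0]]'
python3 - <<'E'
from h import *
c=cam('wrist');save(c,'w4.png');s=[.5173,.1237,-.1187]
print({k:proj(c,mp(s,k)).round(1) for k in M})
im=c['frame'][:,:,::-1].copy()
for k in M:
    p=proj(c,mp(s,k));cv2.circle(im,(int(p[1]+.5),int(p[0]+.5)),2,(0,0,255),1)
a=cv2.resize(im[90:290,160:420],(780,600),interpolation=cv2.INTER_CUBIC);cv2.imwrite('pics/w4c.png',a)
E
```

```text
time: 7.08
position: [0.5291, 0.071, 0.2081]
tool_rot: [0.058, 0.998, 0.0, -0.001]
ft_force: [-0.6, -0.4, -3.3]
grip_width: 0.0532
grip_force: 25.0
time: 7.67
position: [0.5365, 0.1208, 0.2088]
tool_rot: [0.06, 0.998, -0.0, -0.0]
ft_force: [0.1, 0.5, -3.4]
grip_width: 0.0535
grip_force: 25.0
{'b1': array([195. , 304.6]), 'b2': array([195. , 260.3]), 'b3': array([156.4, 282.5]), 'sl': array([161.8, 308.7]), 'sr': array([161.9, 256.4]), 'pl': array([214.2, 282.5])}
```

View pics/w4c.png

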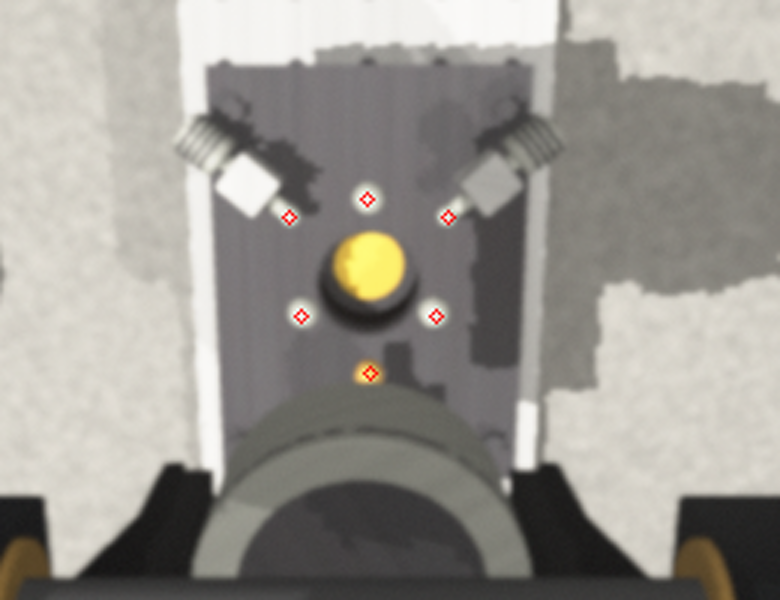

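The overlay fits from this orientation too, so the seat pose is confirmed. The held cell (rim apex about row 234) sits about 2 mm towards mount +x of the TCP. Now I go above the seat, 6 mm back from the plunger.

```bash
python3 -m handwheel '[[0.04,0.002,0.06,0],[0.08,0.002,0.14,0],[0.093,0.002,0.22,0],[0.093,0.002,0.28,0],[0.093,0.002,0.296,0],[0.093,0.002,0.296,0],[0.093,0.002,0.296,0],[0.093,0.002,0.296,0]]'
python3 -m handwheel '[[0,0,0.02,0],[0,0,0.04,0],[0,0,0.06,0],[0,0,0.075,0],[0,0,0.083,0],[0,0,0.083,0],[0,0,0.083,0],[0,0,0.083,0]]'
python3 - <<'E'
from h import *
P=[]
for _ in range(4):
    c=cam('side');o=robot.get_obs();P.append(np.r_[o['position'],o['ft_force']])
P=np.mean(P,0);a=-.1187;s=np.array([.5173,.1237,.074])
d=P[:3]-s;print(P.round(4),'mount x,y of TCP',np.cos(a)*d[0]+np.sin(a)*d[1],-np.sin(a)*d[0]+np.cos(a)*d[1],'z',d[2])
E
```

```text
time: 8.38
position: [0.5105, 0.1256, 0.1214]
tool_rot: [0.06, 0.998, 0.0, 0.002]
ft_force: [0.4, -0.3, -3.5]
grip_width: 0.0535
grip_force: 25.0
time: 9.05
position: [0.5091, 0.1259, 0.0953]
tool_rot: [0.06, 0.998, 0.0, 0.0]
ft_force: [0.8, 0.0, -4.1]
grip_width: 0.053
grip_force: 25.0
[ 0.5092  0.1259  0.0954  0.2451 -0.0799 -2.9555] mount x,y of TCP -0.00829816817024238 0.0012155662408801626 z 0.021446083254076098
```

```bash
python3 -m handwheel '[[-0.004,-0.005,0,0],[-0.008,-0.005,0,0],[-0.012,-0.005,0,0],[-0.016,-0.005,0,0],[-0.019,-0.005,0,0],[-0.022,-0.005,0,0],[-0.023,-0.005,0,0],[-0.023,-0.005,0,0],[-0.023,-0.005,0,0]]'
cat > st.py <<'E'
from h import *
P=[]
for _ in range(4):
    c=cam('side');o=robot.get_obs();P.append(np.r_[o['position'],o['ft_force'],o['moment']])
P=np.mean(P,0);a=-.1187;s=np.array([.5173,.1237,.074])
d=P[:3]-s;print(o['time'],P.round(4),'mount x,y of TCP',(np.cos(a)*d[0]+np.sin(a)*d[1]).round(4),(-np.sin(a)*d[0]+np.cos(a)*d[1]).round(4),'z',d[2].round(4))
E
python3 st.py
```

```text
time: 10.0
position: [0.5149, 0.1235, 0.0951]
tool_rot: [0.06, 0.998, -0.0, -0.001]
ft_force: [-2.9, -0.8, -1.9]
grip_width: 0.0532
grip_force: 25.0
10.2 [ 0.5151  0.1235  0.0951 -3.7108 -0.5818 -1.9996  0.0476  0.642  -0.0149] mount x,y of TCP -0.0021 -0.0004 z 0.0211
```

The plunger reads about 3.9 N, so the cell sits at X ≈ −0.2 mm. I'll add 0.9 mm and lower.

```bash
python3 -m handwheel '[[-0.003,0,0,0],[-0.003,0,0.004,0],[-0.003,0,0.008,0],[-0.003,0,0.012,0],[-0.003,0,0.016,0],[-0.003,0,0.02,0],[-0.003,0,0.023,0],[-0.003,0,0.023,0]]'
python3 st.py
```

```text
time: 10.87
position: [0.5166, 0.1235, 0.088]
tool_rot: [0.06, 0.998, 0.0, -0.0]
ft_force: [-3.7, 0.8, -3.3]
grip_width: 0.0539
grip_force: 25.0
11.0667 [ 0.5165  0.1235  0.0881 -3.0779  0.7502 -4.1321  0.2712  0.5798  0.0172] mount x,y of TCP -0.0007 -0.0003 z 0.0141
```

```bash
python3 -m handwheel '[[0,0,0.003,0],[0,0,0.006,0],[0,0,0.008,0],[0,0,0.009,0],[0,0,0.009,0]]'
python3 st.py
```

```text
time: 11.48
position: [0.5167, 0.1234, 0.0857]
tool_rot: [0.06, 0.998, -0.0, 0.0]
ft_force: [-4.2, 1.0, -1.6]
grip_width: 0.0537
grip_force: 25.0
11.6833 [ 0.5166  0.1234  0.0857 -4.1346  0.6835 -1.2409  0.2055  0.6091 -0.0136] mount x,y of TCP -0.0006 -0.0004 z 0.0117
```

Contact is beginning. I press on, in small steps.

```bash
python3 -m handwheel '[[0,0,0.001,0],[0,0,0.002,0],[0,0,0.003,0],[0,0,0.003,0],[0,0,0.003,0]]'
python3 st.py
```

```text
time: 12.1
position: [0.5167, 0.1234, 0.0848]
tool_rot: [0.06, 0.998, 0.0, 0.0]
ft_force: [-4.2, 1.0, -0.2]
grip_width: 0.0533
grip_force: 25.0
12.3 [ 0.5167  0.1234  0.0848 -3.9356  0.149  -0.0675  0.2     0.646  -0.0149] mount x,y of TCP -0.0006 -0.0003 z 0.0108
```

```bash
python3 -m handwheel '[[0,0,0.001,0],[0,0,0.002,0],[0,0,0.003,0],[0,0,0.003,0],[0,0,0.003,0]]'
python3 st.py
```

```text
time: 12.72
position: [0.5167, 0.1234, 0.0846]
tool_rot: [0.06, 0.998, 0.0, 0.0]
ft_force: [-5.1, 0.1, 6.4]
grip_width: 0.0535
grip_force: 25.0
12.9167 [ 5.1670e-01  1.2340e-01  8.4600e-02 -4.8927e+00  3.8750e-01  6.4322e+00
  1.9500e-01  8.4780e-01 -2.1000e-03] mount x,y of TCP -0.0005 -0.0003 z 0.0106
```

The cell is firm on the seat at about 9 N net. I'll ease it towards the stops, then release.

```bash
python3 -m handwheel '[[0.001,0,0,0],[0.002,0,0,0],[0.003,0,0,0],[0.003,0,0,0]]'
python3 st.py
python3 -m handwheel '[[0,0,0,0],[0,0,0,0],[0,0,0,0],[0,0,0,0],[0,0,0,0]]' 75
python3 -m handwheel '[[0,0,-0.02,0],[0,0,-0.06,0],[0,0,-0.1,0],[0,0,-0.15,0],[0,0,-0.15,0]]' 75
python3 -m handwheel '[[0,0,0,0],[0,0,0,0],[0,0,0,0],[0,0,0,0]]' 52
python3 st.py
```

```text
time: 13.25
position: [0.5167, 0.1235, 0.0846]
tool_rot: [0.06, 0.998, 0.0, 0.001]
ft_force: [-3.7, -0.2, 5.7]
grip_width: 0.0539
grip_force: 25.0
13.45 [ 5.1670e-01  1.2340e-01  8.4600e-02 -3.8934e+00  2.6290e-01  5.3729e+00
  9.0200e-02  6.4390e-01  1.5000e-03] mount x,y of TCP -0.0006 -0.0003 z 0.0106
time: 13.87
position: [0.5165, 0.1235, 0.0838]
tool_rot: [0.06, 0.998, 0.0, 0.001]
ft_force: [0.3, -0.5, 0.5]
grip_width: 0.0649
grip_force: 0.0
time: 14.28
position: [0.5177, 0.1237, 0.1314]
tool_rot: [0.06, 0.998, 0.0, 0.003]
ft_force: [0.1, 0.0, -0.1]
grip_width: 0.0652
grip_force: 0.0
time: 14.62
position: [0.5151, 0.1235, 0.128]
tool_rot: [0.06, 0.998, -0.0, -0.001]
ft_force: [-0.8, -1.0, 0.6]
grip_width: 0.0487
grip_force: 0.0
14.8167 [ 0.5153  0.1235  0.1282 -0.8027 -0.2543  0.1939  0.0928 -0.0232  0.0151] mount x,y of TCP -0.0019 -0.0004 z 0.0542
```

```bash
python3 -m handwheel '[[-0.006,0.001,0,0],[-0.006,0.001,0.015,0],[-0.006,0.001,0.03,0],[-0.006,0.001,0.042,0],[-0.006,0.001,0.042,0],[-0.006,0.001,0.042,0]]'
python3 st.py
python3 -m handwheel '[[0,0,0.002,0],[0,0,0.004,0],[0,0,0.006,0],[0,0,0.008,0],[0,0,0.008,0],[0,0,0.008,0]]'
python3 st.py
```

```text
time: 15.32
position: [0.5171, 0.1236, 0.1157]
tool_rot: [0.06, 0.998, -0.0, -0.001]
ft_force: [0.3, -0.8, -0.4]
grip_width: 0.0454
grip_force: 0.0
15.5167 [ 0.5175  0.1236  0.1162  0.1862  0.2741  0.3469  0.0951 -0.0558 -0.0141] mount x,y of TCP 0.0002 -0.0 z 0.0422
time: 16.02
position: [0.5174, 0.1236, 0.1138]
tool_rot: [0.06, 0.998, 0.0, -0.0]
ft_force: [-0.5, -0.5, 0.3]
grip_width: 0.0453
grip_force: 0.0
16.2167 [ 0.5175  0.1236  0.1139 -0.3722 -0.0829  0.1326  0.0732 -0.0209  0.0147] mount x,y of TCP 0.0002 -0.0 z 0.0399
```

```bash
python3 -m handwheel '[[0,0,0.002,0],[0,0,0.004,0],[0,0,0.006,0],[0,0,0.006,0],[0,0,0.006,0]]'
python3 st.py
python3 -m handwheel '[[0,0,0.001,0],[0,0,0.002,0],[0,0,0.003,0],[0,0,0.003,0],[0,0,0.003,0]]'
python3 st.py
```

```text
time: 16.63
position: [0.5175, 0.1237, 0.1122]
tool_rot: [0.06, 0.998, 0.0, 0.0]
ft_force: [-0.2, 0.3, 1.2]
grip_width: 0.0453
grip_force: 0.8
16.8333 [ 0.5175  0.1237  0.1121 -0.2209  0.1551  1.9042  0.1644  0.0209 -0.0131] mount x,y of TCP 0.0002 -0.0 z 0.0381
time: 17.25
position: [0.5176, 0.1237, 0.112]
tool_rot: [0.06, 0.998, 0.0, 0.0]
ft_force: [-1.3, 0.7, 8.2]
grip_width: 0.0454
grip_force: 4.0
17.45 [ 0.5176  0.1237  0.112  -1.5133  0.0386  8.0514  0.1352  0.2665 -0.0228] mount x,y of TCP 0.0003 -0.0 z 0.038
```

The rim is at 38.0 mm of TCP height (30 + 8), which is the seated height. One more small push, then back off and look.

```bash
python3 -m handwheel '[[0,0,0.001,0],[0,0,0.001,0],[0,0,0.001,0],[0,0,0.001,0]]'
python3 -m handwheel '[[0,0,-0.03,0],[0,0,-0.1,0],[0,0,-0.2,0],[-0.06,0,-0.3,0],[-0.08,0,-0.3,0],[-0.08,0,-0.3,0],[-0.08,0,-0.3,0],[-0.08,0,-0.3,0]]'
python3 - <<'E'
from h import *
c=cam('wrist');save(c,'w5.png');s=[.5173,.1237,-.1187]
im=c['frame'][:,:,::-1].copy();k=3
a=cv2.resize(im[70:270,150:410],(780,600),interpolation=cv2.INTER_CUBIC)
for r,z,col in [(.027,.03,(0,0,255)),(.02,.03,(0,255,0)),(.027,0,(255,0,0))]:
    q=[proj(c,[s[0]+r*np.cos(t),s[1]+r*np.sin(t),.074+z]) for t in np.linspace(0,6.28,90)]
    cv2.polylines(a,[np.array([[(p[1]-150+.5)*3,(p[0]-70+.5)*3] for p in q]).round().astype(np.int32)],True,col,1)
cv2.imwrite('pics/w5c.png',a)
E
```

```text
time: 17.78
position: [0.5177, 0.1237, 0.112]
tool_rot: [0.06, 0.998, 0.0, 0.0]
ft_force: [-1.5, 0.3, 9.5]
grip_width: 0.0452
grip_force: 4.8
time: 18.45
position: [0.5394, 0.1207, 0.1993]
tool_rot: [0.06, 0.998, -0.0, -0.002]
ft_force: [-1.2, 0.2, -0.1]
grip_width: 0.045
grip_force: 0.0
```

View pics/w5c.png

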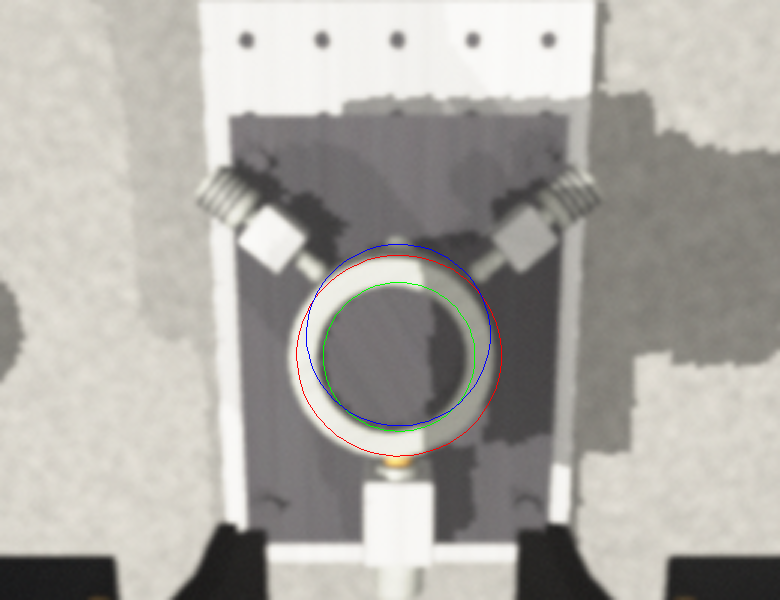

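The cell is in the mount, with ring edges at about cols 290–493 of the crop, the plunger nose touching at (460,398) and the stops at upper left and right. The ring looks 1–2 mm towards −y, at about col 392 against a plunger axis at 398. I'll measure this closer, with the camera lower.

```bash
python3 -m handwheel '[[0,0.001,0.06,0],[0,0.001,0.12,0],[0,0.001,0.16,0],[0,0.001,0.16,0],[0,0.001,0.16,0],[0,0.001,0.16,0],[0,0.001,0.16,0]]'
python3 - <<'E'
from h import *
c=cam('wrist');s=[.5173,.1237,-.1187];save(c,'w6.png')
q=proj(c,[s[0],s[1],.104]);print('top centre',q, {k:proj(c,mp(s,k)).round(1) for k in M})
a,b=int(q[0]-85),int(q[1]-100)
im=c['frame'][:,:,::-1];a=max(a,0)
cv2.imwrite('pics/w6c.png',cv2.resize(im[a:a+150,b:b+200],(800,600),interpolation=cv2.INTER_CUBIC));print(a,b)
E
```

```text
time: 19.08
position: [0.5417, 0.1211, 0.1534]
tool_rot: [0.06, 0.998, 0.0, 0.001]
ft_force: [0.8, 0.4, -0.0]
grip_width: 0.0455
grip_force: 0.0
top centre [199.59776407 281.77367078] {'b1': array([205.1, 308.7]), 'b2': array([205.1, 254.4]), 'b3': array([157.8, 281.6]), 'sl': array([164.6, 314.1]), 'sr': array([164.6, 249.2]), 'pl': array([229.1, 281.6])}
114 181
```

View pics/w6c.png

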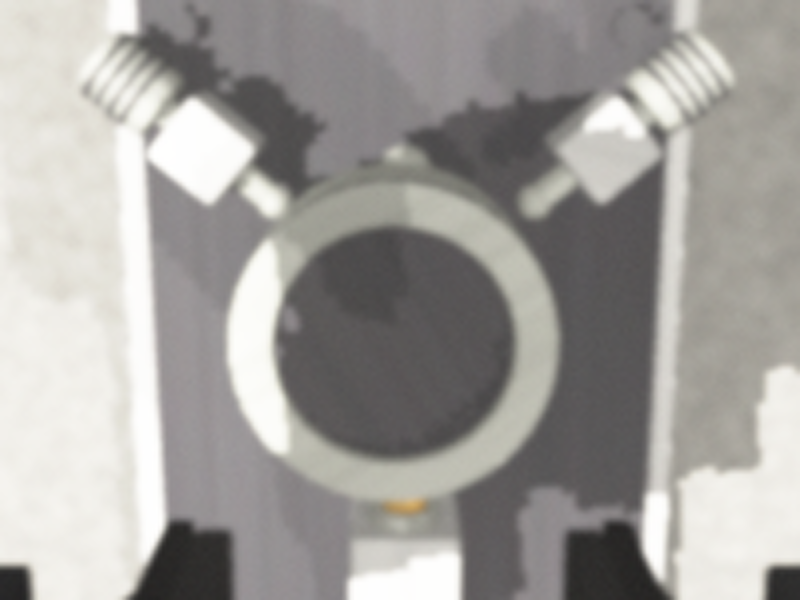

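The closer view shows the ring centre at about col 394. The stops (272 and 530), seat ball 3 (400) and plunger (405) all centre on about 402. So the cell bears on the −y stop only, held by friction about 1.3 mm off the +y stop. I'll nudge it gently in +y with one open finger.

```bash
python3 -m handwheel '[[0.04,0,0,0],[0.082,0,0,0],[0.082,0,0,0],[0.082,0,0,0],[0.082,0,0,0]]' 75
python3 st.py
python3 -m handwheel '[[0,0,0.06,0],[0,0,0.12,0],[0,0,0.17,0],[0,0,0.2,0],[0,0,0.215,0],[0,0,0.215,0],[0,0,0.215,0]]'
python3 st.py
python3 -m handwheel '[[0,0.003,0,0],[0,0.006,0,0],[0,0.009,0,0],[0,0.01,0,0],[0,0.01,0,0],[0,0.01,0,0]]'
python3 st.py
```

```text
time: 19.55
position: [0.5182, 0.124, 0.1535]
tool_rot: [0.06, 0.998, 0.0, 0.001]
ft_force: [0.6, 0.2, 0.8]
grip_width: 0.0637
grip_force: 0.0
19.75 [ 0.518   0.1239  0.1532 -0.2297  0.0651 -0.1582  0.0732 -0.0447 -0.0283] mount x,y of TCP 0.0007 0.0003 z 0.0792
time: 20.33
position: [0.5174, 0.124, 0.0885]
tool_rot: [0.06, 0.998, 0.0, 0.0]
ft_force: [0.6, -1.0, 0.3]
grip_width: 0.0653
grip_force: 0.0
20.5333 [ 0.5176  0.124   0.0891  0.2835  0.1516 -0.1627  0.0977 -0.0504  0.0034] mount x,y of TCP 0.0003 0.0004 z 0.0151
time: 21.03
position: [0.5173, 0.127, 0.0883]
tool_rot: [0.06, 0.998, -0.0, -0.0]
ft_force: [-0.4, 0.1, -0.3]
grip_width: 0.0653
grip_force: 0.0
21.2333 [ 0.5173  0.127   0.0883 -0.19   -0.0687 -0.0416  0.1311 -0.0344 -0.0264] mount x,y of TCP -0.0004 0.0032 z 0.0143
```

```bash
python3 -m handwheel '[[0,0.001,0,0],[0,0.002,0,0],[0,0.003,0,0],[0,0.003,0,0],[0,0.003,0,0]]'
python3 st.py
python3 -m handwheel '[[0,0.001,0,0],[0,0.002,0,0],[0,0.002,0,0],[0,0.002,0,0]]'
python3 st.py
```

```text
time: 21.65
position: [0.5174, 0.1279, 0.0884]
tool_rot: [0.06, 0.998, -0.0, -0.0]
ft_force: [-0.1, -0.4, -0.0]
grip_width: 0.0649
grip_force: 0.0
21.85 [ 0.5174  0.1279  0.0884 -0.1785  0.3746 -0.2516  0.1049 -0.0125  0.0043] mount x,y of TCP -0.0004 0.0042 z 0.0144
time: 22.18
position: [0.5175, 0.1285, 0.0884]
tool_rot: [0.06, 0.998, -0.0, -0.0]
ft_force: [-0.4, 0.3, 0.1]
grip_width: 0.0649
grip_force: 0.0
22.3833 [ 0.5175  0.1285  0.0883 -0.0682 -0.1754  0.0067  0.1116 -0.0425  0.0056] mount x,y of TCP -0.0004 0.0048 z 0.0143
```

```bash
python3 -m handwheel '[[0,0.001,0,0],[0,0.002,0,0],[0,0.002,0,0],[0,0.002,0,0]]'
python3 st.py
python3 -m handwheel '[[0,0.001,0,0],[0,0.002,0,0],[0,0.002,0,0],[0,0.002,0,0]]'
python3 st.py
```

```text
time: 22.72
position: [0.5175, 0.129, 0.0883]
tool_rot: [0.06, 0.998, -0.0, -0.0]
ft_force: [-0.3, 0.3, 0.5]
grip_width: 0.065
grip_force: 0.2
22.9167 [ 0.5175  0.129   0.0883  0.0517 -0.4869  0.2025  0.0424 -0.0224  0.0076] mount x,y of TCP -0.0004 0.0053 z 0.0143
time: 23.25
position: [0.5175, 0.1292, 0.0883]
tool_rot: [0.06, 0.998, -0.0, -0.0]
ft_force: [0.3, -2.6, 0.7]
grip_width: 0.0657
grip_force: 1.9
23.45 [ 0.5175  0.1293  0.0884 -0.6847 -4.0164  1.1373 -0.6324  0.0805  0.009 ] mount x,y of TCP -0.0005 0.0056 z 0.0144
```

```bash
python3 -m handwheel '[[0,0.001,0,0],[0,0.001,0,0],[0,0.001,0,0]]'
python3 st.py
python3 -m handwheel '[[0,-0.01,0,0],[0,-0.02,0,0],[0,-0.03,0,0],[0,-0.034,0,0],[0,-0.034,0,0],[0,-0.034,0,0]]'
python3 st.py
python3 -m handwheel '[[0,-0.001,0,0],[0,-0.002,0,0],[0,-0.002,0,0],[0,-0.002,0,0]]'
python3 st.py
```

```text
time: 23.7
position: [0.5171, 0.13, 0.0883]
tool_rot: [0.06, 0.998, -0.0, -0.001]
ft_force: [-1.8, -3.5, 2.4]
grip_width: 0.0653
grip_force: 1.9
23.9 [ 0.5171  0.13    0.0883 -2.2773 -3.3342  2.2108 -0.6235  0.3398 -0.062 ] mount x,y of TCP -0.0009 0.0062 z 0.0143
time: 24.4
position: [0.5167, 0.1198, 0.0884]
tool_rot: [0.06, 0.998, 0.0, 0.0]
ft_force: [0.3, 0.2, 0.4]
grip_width: 0.065
grip_force: 0.0
24.6 [ 0.5166  0.1199  0.0884  0.5742  0.0109  0.2694  0.1019 -0.0522  0.0092] mount x,y of TCP -0.0003 -0.0038 z 0.0144
time: 24.93
position: [0.5164, 0.1192, 0.0883]
tool_rot: [0.06, 0.998, 0.0, 0.0]
ft_force: [0.6, 0.2, -0.6]
grip_width: 0.0655
grip_force: 0.0
25.1333 [ 0.5164  0.1192  0.0883  0.0449 -0.1251  0.1277  0.0897 -0.0401  0.0068] mount x,y of TCP -0.0004 -0.0045 z 0.0143
```

The push made the cell slip to +y and −x, as expected when it meets the second stop. Now a fresh press on the rim.

```bash
python3 -m handwheel '[[0,0.008,0,0],[0,0.016,-0.03,0],[0,0.016,-0.08,0],[0,0.016,-0.12,0],[0,0.016,-0.12,0]]'
python3 -m handwheel '[[0,0,0,0],[0,0,0,0],[0,0,0,0],[0,0,0,0],[0,0,0,0],[0,0,0,0]]' 52
python3 st.py
python3 -m handwheel '[[0,0,0.01,0],[0,0,0.02,0],[0,0,0.03,0],[0,0,0.037,0],[0,0,0.037,0],[0,0,0.037,0],[0,0,0.037,0]]'
python3 st.py
```

```text
time: 25.55
position: [0.5187, 0.1244, 0.1269]
tool_rot: [0.059, 0.998, 0.0, 0.003]
ft_force: [-0.8, -0.5, 0.0]
grip_width: 0.0654
grip_force: 0.0
time: 26.05
position: [0.5167, 0.124, 0.1239]
tool_rot: [0.06, 0.998, -0.0, -0.0]
ft_force: [0.2, -0.5, -0.2]
grip_width: 0.0461
grip_force: 0.0
26.25 [ 0.5168  0.124   0.1241  0.2033 -0.0768  0.3144  0.1042 -0.0706  0.0173] mount x,y of TCP -0.0005 0.0002 z 0.0501
time: 26.83
position: [0.517, 0.124, 0.1132]
tool_rot: [0.06, 0.998, -0.0, -0.0]
ft_force: [-0.1, -0.4, 0.3]
grip_width: 0.0452
grip_force: 0.0
27.0333 [ 0.517   0.124   0.1134 -0.0303 -0.2042 -0.1802  0.0954 -0.032   0.0072] mount x,y of TCP -0.0003 0.0003 z 0.0394
```

```bash
python3 -m handwheel '[[0,0,0.002,0],[0,0,0.004,0],[0,0,0.005,0],[0,0,0.006,0],[0,0,0.006,0],[0,0,0.006,0]]'
python3 st.py
python3 -m handwheel '[[0,0,0.001,0],[0,0,0.002,0],[0,0,0.002,0],[0,0,0.002,0],[0,0,0.002,0]]'
python3 st.py
```

```text
time: 27.53
position: [0.5171, 0.1241, 0.1121]
tool_rot: [0.06, 0.998, 0.0, 0.0]
ft_force: [-1.0, -0.7, 5.0]
grip_width: 0.0455
grip_force: 2.6
27.7333 [ 0.5171  0.124   0.1121 -0.785   0.1965  4.8836  0.1177  0.1407  0.0095] mount x,y of TCP -0.0002 0.0003 z 0.0381
time: 28.15
position: [0.5172, 0.1241, 0.112]
tool_rot: [0.06, 0.998, 0.0, 0.0]
ft_force: [-1.2, 0.2, 8.7]
grip_width: 0.0455
grip_force: 4.3
28.35 [ 5.1710e-01  1.2410e-01  1.1200e-01 -2.1273e+00 -6.0310e-01  8.6736e+00
  7.3000e-02  2.9180e-01 -8.4000e-03] mount x,y of TCP -0.0002 0.0003 z 0.038
```

```bash
python3 -m handwheel '[[0,0,0.001,0],[0,0,0.001,0],[0,0,0.001,0],[0,0,-0.03,0],[0,0,-0.08,0],[-0.03,0,-0.138,0],[-0.082,0,-0.138,0],[-0.082,0,-0.138,0],[-0.082,0,-0.138,0],[-0.082,0,-0.138,0],[-0.082,0,-0.138,0]]'
python3 - <<'E'
from h import *
c=cam('wrist');s=[.5173,.1237,-.1187];save(c,'w7.png');o=robot.get_obs();print(o['position'])
im=c['frame'][:,:,::-1]
cv2.imwrite('pics/w7c.png',cv2.resize(im[114:264,181:381],(800,600),interpolation=cv2.INTER_CUBIC))
E
```

```text
time: 29.27
position: [0.5397, 0.1212, 0.1515]
tool_rot: [0.06, 0.998, -0.0, -0.002]
ft_force: [-0.2, -0.6, -1.4]
grip_width: 0.0452
grip_force: 0.0
[0.53987337 0.12114443 0.15151952]
```

View pics/w7c.png

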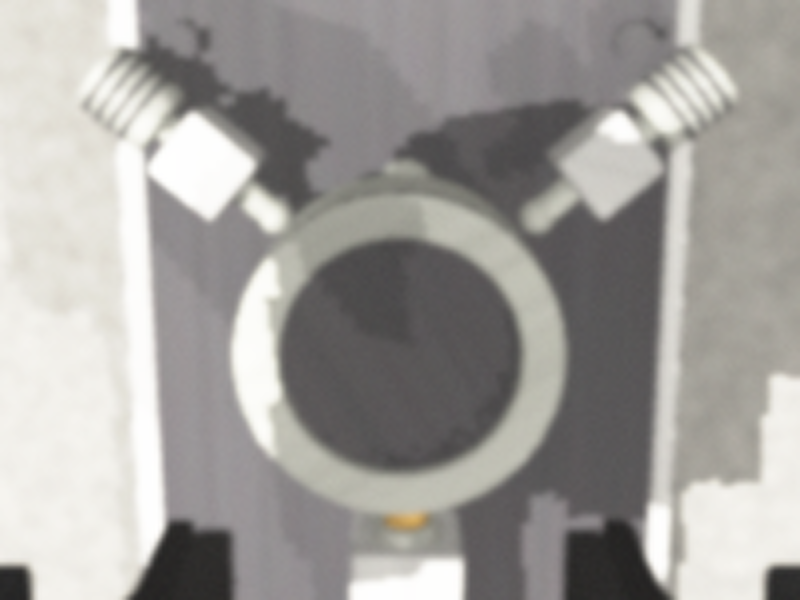

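The ring centre is now at about col 400, against the stops at 268/532 and plunger at 405, so it is nearly centred. There may be about 0.5 mm left at the +y stop, so I'll check by touch with one more gentle nudge.

```bash
python3 -m handwheel '[[0.04,0,0,0],[0.075,0,0,0],[0.075,0,0,0],[0.075,0,0,0],[0.075,0,0,0],[0.075,0.008,0.06,0],[0.075,0.012,0.12,0],[0.075,0.012,0.17,0],[0.075,0.012,0.2,0],[0.075,0.012,0.211,0],[0.075,0.012,0.211,0],[0.075,0.015,0.211,0],[0.075,0.016,0.211,0],[0.075,0.016,0.211,0]]' 75
python3 st.py
python3 -m handwheel '[[0,0.001,0,0],[0,0.002,0,0],[0,0.003,0,0],[0,0.003,0,0],[0,0.003,0,0]]'
python3 st.py
```

```text
time: 30.48
position: [0.5203, 0.1286, 0.0898]
tool_rot: [0.06, 0.998, 0.0, 0.001]
ft_force: [-0.5, -0.0, -0.3]
grip_width: 0.0655
grip_force: 0.0
30.6833 [ 0.52    0.1286  0.0896 -0.2655 -0.1207 -0.2264  0.1046 -0.0441 -0.0222] mount x,y of TCP 0.0021 0.0051 z 0.0156
time: 31.1
position: [0.5197, 0.1294, 0.0889]
tool_rot: [0.06, 0.998, -0.0, -0.0]
ft_force: [0.5, -0.4, 0.5]
grip_width: 0.0655
grip_force: 0.0
31.3 [ 0.5197  0.1294  0.0889  0.0591  0.291   0.0693  0.0821 -0.041  -0.0076] mount x,y of TCP 0.0017 0.0059 z 0.0149
```

```bash
python3 -m handwheel '[[0,0.001,0,0],[0,0.002,0,0],[0,0.002,0,0],[0,0.002,0,0],[0,0.002,0,0]]'
python3 st.py
python3 -m handwheel '[[0,0.001,0,0],[0,0.001,0,0],[0,0.001,0,0],[0,0.001,0,0]]'
python3 st.py
```

```text
time: 31.72
position: [0.5197, 0.1297, 0.0889]
tool_rot: [0.06, 0.998, -0.0, -0.0]
ft_force: [-0.2, -3.6, 0.5]
grip_width: 0.0651
grip_force: 1.4
31.9167 [ 0.5196  0.1297  0.0889 -0.6926 -2.7174  0.6265 -0.4591  0.0416  0.0082] mount x,y of TCP 0.0016 0.0063 z 0.0149
time: 32.25
position: [0.5193, 0.1302, 0.0889]
tool_rot: [0.06, 0.998, -0.0, -0.001]
ft_force: [-1.4, -3.3, 2.5]
grip_width: 0.0654
grip_force: 1.9
32.45 [ 0.5193  0.1302  0.0889 -2.1308 -3.3087  1.9524 -0.5628  0.3861 -0.0384] mount x,y of TCP 0.0012 0.0067 z 0.0149
```

It is still sliding in along the −y stop, so I continue in 0.3 mm steps.

```bash
for i in 1; do python3 -m handwheel '[[0,0.001,0,0],[0,0.001,0,0],[0,0.001,0,0],[0,0.001,0,0]]' >/dev/null; python3 st.py; done
python3 -m handwheel '[[0,0.001,0,0],[0,0.001,0,0],[0,0.001,0,0],[0,0.001,0,0]]' >/dev/null; python3 st.py
```

```text
32.9833 [ 0.5194  0.1306  0.0889 -3.1796 -3.7914  1.8943 -0.6151  0.5583 -0.0776] mount x,y of TCP 0.0013 0.0071 z 0.0149
33.5167 [ 0.5198  0.131   0.0889 -2.7394 -3.1335  1.5762 -0.5049  0.5239 -0.061 ] mount x,y of TCP 0.0016 0.0075 z 0.0149
```

The x-drag reversed at about TCP y = 6.85, so the cell is centred there and is now slightly past. All contacts put the true seat at about y = +1.2 in my frame. I'll re-grip lightly at y = +1.2 and pull against both stops, using the side force as a balance check.

```bash
python3 -m handwheel '[[0,-0.008,0,0],[0,-0.016,0,0],[0,-0.021,0,0],[0,-0.021,0,0],[0,-0.021,0,0],[0,-0.021,0,0]]' >/dev/null
python3 st.py
python3 -m handwheel '[[0,0,0,0],[0,0,0,0],[0,0,0,0],[0,0,0,0],[0,0,0,0],[0,0,0,0],[0,0,0,0],[0,0,0,0]]' 45 10
python3 st.py
```

```text
34.2167 [ 0.5193  0.1247  0.089   0.0289 -0.2478  0.0453  0.108  -0.0636  0.0055] mount x,y of TCP 0.0018 0.0013 z 0.015
time: 34.88
position: [0.519, 0.1248, 0.089]
tool_rot: [0.06, 0.998, 0.0, -0.0]
ft_force: [-0.1, 2.0, 0.9]
grip_width: 0.0538
grip_force: 10.0
35.0833 [ 0.519   0.1248  0.089  -0.8472  2.2039  0.748   0.4117  0.0545 -0.02  ] mount x,y of TCP 0.0016 0.0013 z 0.015
```

```bash
python3 -m handwheel '[[0.001,0,0,0],[0.002,0,0,0],[0.003,0,0,0],[0.003,0,0,0]]' >/dev/null
python3 st.py
python3 -m handwheel '[[0.001,0,0,0],[0.002,0,0,0],[0.002,0,0,0]]' >/dev/null
python3 st.py
```

```text
35.6167 [ 0.5189  0.1248  0.089   1.7168  2.0385 -0.8062  0.5096 -0.3459 -0.0408] mount x,y of TCP 0.0015 0.0013 z 0.015
36.0667 [ 5.1870e-01  1.2480e-01  8.9100e-02  4.4964e+00  1.9217e+00 -2.4803e+00
  5.0160e-01 -7.8940e-01 -2.3000e-03] mount x,y of TCP 0.0013 0.0013 z 0.0151
```

The x-load rises stiffly with the side force unchanged, so both stops share the load. I null the side force, press down slightly and release.

```bash
python3 -m handwheel '[[0,0.0007,0.001,0],[0,0.0007,0.002,0],[0,0.0007,0.003,0],[0,0.0007,0.003,0]]' >/dev/null
python3 st.py
python3 -m handwheel '[[-0.001,0,0,0],[-0.002,0,0,0],[-0.002,0,0,0]]' >/dev/null
python3 st.py
python3 -m handwheel '[[0,0,0,0],[0,0,0,0],[0,0,0,0],[0,0,0,0],[0,0,0,0]]' 75
python3 -m handwheel '[[0,0,-0.02,0],[0,0,-0.06,0],[0,0,-0.1,0],[0,0,-0.12,0],[0,0,-0.12,0],[0,0,-0.12,0]]'
python3 -m handwheel '[[0,0,0,0],[0,0,0,0],[0,0,0,0],[0,0,0,0],[0,0,0,0],[0,0,0,0],[0,0,0,0]]' 52
python3 st.py
```

```text
36.6 [ 5.1870e-01  1.2480e-01  8.8900e-02  4.7302e+00  4.8920e-01  5.6048e+00
  1.6530e-01 -8.0560e-01 -1.1000e-03] mount x,y of TCP 0.0013 0.0013 z 0.0149
37.05 [ 0.5188  0.1248  0.0888  3.3768  0.7926  6.6872  0.2223 -0.6433 -0.0268] mount x,y of TCP 0.0013 0.0013 z 0.0148
time: 37.47
position: [0.5169, 0.1249, 0.0875]
tool_rot: [0.06, 0.998, -0.0, -0.001]
ft_force: [-0.2, -0.1, 0.0]
grip_width: 0.0648
grip_force: 0.0
time: 37.97
position: [0.5183, 0.125, 0.1244]
tool_rot: [0.06, 0.998, 0.0, 0.0]
ft_force: [0.0, 0.7, 0.1]
grip_width: 0.0654
grip_force: 0.0
time: 38.55
position: [0.5182, 0.1249, 0.1239]
tool_rot: [0.06, 0.998, -0.0, -0.0]
ft_force: [1.1, -0.2, 0.3]
grip_width: 0.0452
grip_force: 0.0
38.75 [ 0.5183  0.125   0.124  -0.0298  0.0628  0.3652  0.1297 -0.0357 -0.0021] mount x,y of TCP 0.0008 0.0014 z 0.05
```

```bash
python3 -m handwheel '[[0,0,0.01,0],[0,0,0.02,0],[0,0,0.03,0],[0,0,0.036,0],[0,0,0.038,0],[0,0,0.04,0],[0,0,0.042,0],[0,0,0.043,0],[0,0,0.043,0],[0,0,0.043,0]]' >/dev/null
python3 st.py
python3 -m handwheel '[[0,0,0.001,0],[0,0,0.002,0],[0,0,0.002,0],[0,0,0.002,0]]' >/dev/null
python3 st.py
```

```text
39.7833 [ 0.5181  0.125   0.112  -1.9893  0.0336  6.9196  0.0651  0.3394  0.031 ] mount x,y of TCP 0.0006 0.0013 z 0.038
40.3167 [ 5.18100e-01  1.25000e-01  1.12000e-01 -2.76520e+00  8.90000e-02
  1.01503e+01  2.32000e-02  4.84500e-01 -4.00000e-03] mount x,y of TCP 0.0007 0.0014 z 0.038
```

```bash
python3 -m handwheel '[[0,0,-0.02,0],[0,0,-0.08,0],[-0.03,-0.004,-0.132,0],[-0.073,-0.004,-0.132,0],[-0.073,-0.004,-0.132,0],[-0.073,-0.004,-0.132,0],[-0.073,-0.004,-0.132,0],[-0.073,-0.004,-0.132,0]]'
python3 - <<'E'
from h import *
c=cam('wrist');save(c,'w8.png')
I={n:cv2.cvtColor(cv2.imread(f'pics/{n}.png'),cv2.COLOR_BGR2GRAY) for n in('w6','w7','w8')}
def tm(T,box):
    r0,r1,c0,c1=box;t=I['w7'][r0:r1,c0:c1];out={}
    for n in I:
        S=cv2.resize(I[n][r0-12:r1+12,c0-8:c1+8],None,fx=8,fy=8,interpolation=cv2.INTER_CUBIC);t8=cv2.resize(t,None,fx=8,fy=8,interpolation=cv2.INTER_CUBIC)
        m=cv2.matchTemplate(S,t8,cv2.TM_CCOEFF_NORMED);_,v,_,l=cv2.minMaxLoc(m);out[n]=(l[0]/8-8,l[1]/8-12,round(v,3))
    print(T,out)
tm('stopL(img)',(138,173,208,251));tm('stopR(img)',(138,173,313,352));tm('ring right',(170,235,300,325));tm('ring bottom',(225,243,262,300));tm('ring left',(170,235,236,256));tm('plunger',(241,250,270,296))
for n in I:
    g=I[n];r=203 if n!='w6' else 200
    for r in (195,203,211):
        p=g[r-1:r+2,225:335].mean(0);d=np.diff(p);print(n,r,'rim edges',225.5+np.array([np.argmax(np.abs(d[:20])),80+np.argmax(np.abs(d[80:]))]),'glass',225.5+np.array([20+np.argmin(d[20:40]),60+np.argmax(d[60:80])]))
for k in ('scene',): cam(k);print([(np.round(d['point']),round(d['conf'],2)) for d in vision.look_for(k,'lens_cell')])
E
```

```text
time: 40.98
position: [0.5384, 0.1212, 0.1494]
tool_rot: [0.06, 0.998, -0.0, -0.001]
ft_force: [-0.7, -0.2, -0.1]
grip_width: 0.0455
grip_force: 0.0
stopL(img) {'w6': (-0.125, -3.625, 0.999), 'w7': (0.0, 0.0, 1.0), 'w8': (-0.25, 2.25, 0.999)}
stopR(img) {'w6': (-0.625, -3.625, 0.981), 'w7': (0.0, 0.0, 1.0), 'w8': (0.5, 2.125, 0.987)}
ring right {'w6': (-1.75, -3.125, 0.997), 'w7': (0.0, 0.0, 1.0), 'w8': (2.0, 0.75, 0.992)}
ring bottom {'w6': (-1.375, -3.25, 0.997), 'w7': (0.0, 0.0, 1.0), 'w8': (1.375, 1.0, 0.996)}
ring left {'w6': (-0.875, -3.125, 0.95), 'w7': (0.0, 0.0, 1.0), 'w8': (0.875, 1.75, 0.928)}
plunger {'w6': (-0.5, -3.5, 0.978), 'w7': (0.0, 0.0, 0.998), 'w8': (0.25, 1.5, 0.906)}
w6 195 rim edges [237.5 309.5] glass [249.5 303.5]
w6 203 rim edges [237.5 320.5] glass [249.5 286.5]
w6 211 rim edges [239.5 318.5] glass [251.5 304.5]
w7 195 rim edges [239.5 321.5] glass [251.5 287.5]
w7 203 rim edges [238.5 310.5] glass [249.5 286.5]
w7 211 rim edges [239.5 321.5] glass [251.5 295.5]
w8 195 rim edges [240.5 323.5] glass [252.5 286.5]
w8 203 rim edges [239.5 312.5] glass [251.5 297.5]
w8 211 rim edges [240.5 323.5] glass [252.5 285.5]
[(array([283.,  92.]), 0.96), (array([231., 228.]), 0.86), (array([171., 283.]), 0.71), (array([241., 143.]), 0.31)]
```

Run:
```python
from h import *
def gm(n):
    g=cv2.cvtColor(cv2.imread(f'pics/{n}.png'),cv2.COLOR_BGR2GRAY);g=cv2.resize(g,None,fx=4,fy=4,interpolation=cv2.INTER_CUBIC)
    g=cv2.GaussianBlur(g,(0,0),4).astype(np.float32);return np.minimum(np.hypot(cv2.Sobel(g,5,1,0),cv2.Sobel(g,5,0,1)),40).astype(np.float32)
def axis(G,r0,r1,c0,c1):  # left box; find mirrored on the right
    t=G[r0*4:r1*4,c0*4:c1*4][:,::-1];S=G[(r0-2)*4:(r1+2)*4,300*4:370*4]
    m=cv2.matchTemplate(S,np.ascontiguousarray(t),cv2.TM_CCOEFF_NORMED);_,v,_,l=cv2.minMaxLoc(m)
    return ((c0+c1)/2+300+l[0]/4+(c1-c0)/2)/2, l[1]/4-2, round(v,2)
def circ(G,r0):  # outer+inner rim circle: best centre and radius by mean gradient
    t=np.linspace(0,2*np.pi,180);best=[]
    for R_ in np.arange(39,44,.25):
        for cy in np.arange(r0-3,r0+3.1,.25):
            for cx in np.arange(277,286,.25):
                k=(np.sin(t)>-.3)
                y=((cy+R_*np.sin(t[k]))*4).astype(int);x=((cx+R_*np.cos(t[k]))*4).astype(int);best.append((G[y,x].mean(),cx,cy,R_))
    return max(best)
for n,dr,r0 in (('w6',-4,199),('w7',0,203),('w8',2,204)):
    G=gm(n);print(n,'stops axis',axis(G,138+dr,170+dr,212,246),'screw',axis(G,150+dr,172+dr,236,252),'ring',circ(G,r0))
```

```text
w6 stops axis (282.125, 0.0, 0.81) screw (282.375, 0.0, 0.88) ring (np.float32(36.361004), np.float64(279.75), np.float64(198.25), np.float64(41.5))
w7 stops axis (282.5, 0.0, 0.82) screw (282.75, 0.0, 0.89) ring (np.float32(36.11002), np.float64(280.75), np.float64(200.5), np.float64(42.25))
w8 stops axis (282.625, -0.25, 0.83) screw (282.75, 0.0, 0.87) ring (np.float32(35.87983), np.float64(282.25), np.float64(201.25), np.float64(42.5))
```

Run:
```python
from h import *
def load(n): return cv2.cvtColor(cv2.imread(f'pics/{n}.png'),cv2.COLOR_BGR2GRAY)
def grad(g):
    g=cv2.resize(g,None,fx=4,fy=4,interpolation=cv2.INTER_CUBIC);g=cv2.GaussianBlur(g,(0,0),4).astype(np.float32)
    return np.minimum(np.hypot(cv2.Sobel(g,5,1,0),cv2.Sobel(g,5,0,1)),40).astype(np.float32)
g=load('w4');G=grad(g)
def axis(G,r0,r1,c0,c1,lo,hi):
    t=np.ascontiguousarray(G[r0*4:r1*4,c0*4:c1*4][:,::-1]);S=G[(r0-2)*4:(r1+2)*4,lo*4:hi*4]
    m=cv2.matchTemplate(S,t,cv2.TM_CCOEFF_NORMED);_,v,_,l=cv2.minMaxLoc(m);return (c0+lo+l[0]/4+c1)/2,l[1]/4-2,round(v,2)
print('w4 blocks',axis(G,137,166,226,254,305,350),'screw',axis(G,150,168,246,262,300,330))
def cen(r,q):
    w=g[r-6:r+7,q-6:q+7].astype(float);w=np.clip(w-np.median(w)-25,0,None);_,Q=np.mgrid[r-6:r+7,q-6:q+7];return (w*Q).sum()/w.sum()+.5
b=cen(195,260),cen(195,305);print('balls',b,np.mean(b),'ball3',cen(156,282))
for n in('w6','w7','w8'):
    g=load(n).astype(np.float32);r0={'w6':198,'w7':200,'w8':201}[n];C=[]
    for r in range(r0-8,r0+20,2):
        p=cv2.GaussianBlur(cv2.resize(g[r-1:r+2].mean(0,keepdims=True),None,fx=8,fy=1,interpolation=cv2.INTER_CUBIC),(0,0),4)[0];d=np.diff(p)
        L=230*8+np.argmax(d[230*8:248*8]);Rr=314*8+np.argmin(d[314*8:332*8]);C.append(((L+Rr)/16,(Rr-L)/8))
    print(n,'ring axis med',np.median(C,0),np.std(C,0).round(2))
```

```text
w4 blocks (396.125, -0.25, 0.84) screw (405.875, 0.0, 0.76)
balls (np.float64(260.36782061369), np.float64(304.1513652552434)) 282.2595929344667 ball3 282.19257340241796
w6 ring axis med [279.125  81.75 ] [0.06 2.25]
w7 ring axis med [280.625   82.1875] [0.06 2.  ]
w8 ring axis med [282.25  83.  ] [0.06 2.03]
```

```bash
python3 -c "
from rig import job
print(job.hand_in())"
```

```text
the job is handed in; nothing more can be done
None
```

I set the middle lens cell glass up in the mount and pressed it home with about 10 N on its rim. The rim is at seated height and the pull test loaded both ball stops evenly, though the last images fix its sideways position only to about 0.3 mm; handed in at about 41 s.

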